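Pencils back in the class caddy

TASK

The woodcraft class is over: gather the four chunky colouring pencils (red, yellow, green, blue) from the table into the wooden caddy, each lying flat in the lane of its own colour, either way round. Leave the two capped felt pens, which only look like them, lying where they are on the table.

Things in the scene. Friction and masses are not known exactly. Their poses are not given: they have to be found in the camera images.
- pencil_red: Chunky red colouring pencil lying flat: hexagonal red barrel 15 mm across flats (17.3 mm over edges), 115 mm long in all; last 22 mm at its +x end is a bare-wood cone with a small red point. About 20 g. Origin on its axis at mid-length, 7.5 mm above the table; x runs along it to the point. Grip it across at the origin.
- pencil_yellow: Chunky yellow colouring pencil lying flat: hexagonal yellow barrel 15 mm across flats (17.3 mm over edges), 115 mm long in all; last 22 mm at its +x end is a bare-wood cone with a small yellow point. About 20 g. Origin on its axis at mid-length, 7.5 mm above the table; x runs along it to the point. Grip it across at the origin.
- pencil_green: Chunky green colouring pencil lying flat: hexagonal green barrel 15 mm across flats (17.3 mm over edges), 115 mm long in all; last 22 mm at its +x end is a bare-wood cone with a small green point. About 20 g. Origin on its axis at mid-length, 7.5 mm above the table; x runs along it to the point. Grip it across at the origin.
- pencil_blue: Chunky blue colouring pencil lying flat: hexagonal blue barrel 15 mm across flats (17.3 mm over edges), 115 mm long in all; last 22 mm at its +x end is a bare-wood cone with a small blue point. About 20 g. Origin on its axis at mid-length, 7.5 mm above the table; x runs along it to the point. Grip it across at the origin.
- pen_red: Red felt pen, the look-alike that stays: same hexagonal shape and size as the pencils (15 mm across flats, 115 mm long), red barrel, but a 43 mm long black cap on its +x end, a short white plug at the other and no wooden cone. Origin on its axis at mid-length, x along the pen.
- pen_blue: Blue felt pen, the look-alike that stays: same hexagonal shape and size as the pencils (15 mm across flats, 115 mm long), blue barrel, but a 43 mm long black cap on its +x end, a short white plug at the other and no wooden cone. Origin on its axis at mid-length, x along the pen.
- lane_red: Red lane of the caddy, a fixed open tray: 153 x 54 mm outside, 145 x 46 inside, walls 12 mm high, floor 4 mm thick. Origin: centre of its underside, 8 mm above the table; x along its length, z up. A pencil at rest in it has its axis 11.5 mm above the origin. The lanes lie side by side, 56 mm apart, in varying colour order.
- lane_yellow: Yellow lane of the caddy, a fixed open tray: 153 x 54 mm outside, 145 x 46 inside, walls 12 mm high, floor 4 mm thick. Origin: centre of its underside, 8 mm above the table; x along its length, z up. A pencil at rest in it has its axis 11.5 mm above the origin. The wooden caddy board is fixed too.
- lane_green: Green lane of the caddy, a fixed open tray: 153 x 54 mm outside, 145 x 46 inside, walls 12 mm high, floor 4 mm thick. Origin: centre of its underside, 8 mm above the table; x along its length, z up. A pencil at rest in it has its axis 11.5 mm above the origin. Caddy board: 240 mm across the lanes, 190 mm along them, with end bars 22 mm high beyond the lanes' ends.
- lane_blue: Blue lane of the caddy, a fixed open tray: 153 x 54 mm outside, 145 x 46 inside, walls 12 mm high, floor 4 mm thick. Origin: centre of its underside, 8 mm above the table; x along its length, z up. A pencil at rest in it has its axis 11.5 mm above the origin. Fingers round a pencil are wider than a lane: let go just above the walls, opening little.

How it is judged:
By the outcome, as a careful person would: the job done as asked, in the order asked, and still so for the second after the job is handed in, with the robot touching nothing.
It also fails if it takes over 99 s, if anything falls off the work surface, if the arm or the gripper's body presses on something with over 40 N, if the wrist force passes 120 N, or if a joint passes its speed limit or range.

ROBOT

A 6-joint arm with a two-finger parallel gripper is mounted at the origin on the work surface. World frame = base frame: x ahead of the robot, y to its left, z up, the work surface at z = 0. Lengths are in m, angles in rad, forces in N, time in s.
With the tool pointing down it reaches from about 0.25 to 0.725 m from the base axis. Payload 4 kg.
Tool frame: the origin (TCP) lies on the centre line of the jaws, within the pads' length; the fingertips stand 25 mm ahead of it and the grasp point (between the pads) lies 6 mm ahead of it; z points along the fingers, x is the direction in which the jaws open and shut, and the axes are right-handed (so a half turn about z gives the same grasp; the last joint's range is limited). The gripper opens to 85 mm and grips with 20 to 120 N. Pads are 22 mm wide; open, the fingers measure 114 mm over their backs; the gripper's body (76 mm by 85 mm) begins 54 mm behind the grasp point. The pads swing forward as they close: fully open they stand 13 mm farther back than shut.
Start: joints at [-1.25, 0.241, 0.005, 1.335, 0, 1.571], TCP at [0.158, -0.474, 0.256] pointing down, gripper open.
Joint ranges: [-2.72, 2.72], [-1.05, 1.87], [-1.09, 1.28], [-1.99, 2.15], [-1.42, 1.44], [-3.14, 3.14]. Speed limits (rad/s): [2.79, 2.79, 3.14, 3.14, 3.14, 3.14].

INTERFACE

Orientations are given as a unit quaternion [x, y, z, w].
In Python, from workcell import bot, imaging, order gives the robot as it stands.
- The arm moves only by the tool carry_out, never from a script. Its argument "moves" is a list of rows, each a list of 5 numbers: the shift along the tool's x, y, z scaled (see below), then the turn about the tool's z scaled (see below), then the opening, from -1 (shut) to 1 (fully open). In form: [[tx, ty, tz, roll, hand], ...]. A call has 1 to 20 rows; each row is the pose to reach, as a shift and turn from the pose commanded when the call began, along the tool's axes at that moment; what a row does not reach only later rows make up. The controller multiplies each number of a shift by 0.1 m and each number of a turn by 90 degrees. A row lasts 1/10 s, in which the tool goes at most 50 mm and 8.59 degrees, less where a joint would pass 70% of its speed; a pose out of reach is approached as far as the arm can. A call with a number of a shift or a turn outside -1 to 1 is refused whole. A call with a gripper value outside its range is refused whole. The fingers move at their own pace and stop on an object; the grip force is fixed at half the most. Time passes only in rows, so rows that repeat a pose let the fingers close. It gives the time, the measured TCP pose, the force and the opening at its end, in the units of the state.
- bot.get_obs(): the state, without advancing time (a new reading comes with each control period).
- imaging.camera(name): name is "side" or "top" or "wrist"; returns the picture (400x640x3 uint8, red, green, blue); there is no depth.
- imaging.camera_model(name): a dict with "fovy" (degrees; the focal length in pixels is half the picture's height over the tangent of half this angle, whatever the lens; pixels are square), "cx", "cy" (the principal point, pixels), "eye" and "rotation" of the camera in the world. Camera axes: x right, y up, looking along -z (the intrinsics and any distortion apply to the point x, -y, -z); pixel columns grow to the right and rows downward; lengths in m; the calibration is good to about 2 mm. A picture is of the moment at which its call begins: read the wrist's pose just before it. camera_model takes no time and is no camera call; for the wrist camera it gives the pose at the moment of the call.
- order.job_done(): hands the job in, once; it reports no verdict.
The state is a dict: "clock": time; "joint_pos": joint angles; "joint_vel": joint speeds; "tau": joint torques, N m; "eef_pos": TCP position; "tool_rot": TCP orientation; "ft_force": force on the tool from outside, world axes, zero at the start; "ft_torque": the same for the moment, N m; "grip_width": finger opening in m.
Only numpy, scipy, OpenCV 4.12 (cv2) and the standard library are available. Lean on these libraries where they do the work, as an engineer would, in place of code of your own. Each camera call takes 0.05 s, during which the arm holds its last target.

## Working session

There is one attempt and no reset: what is moved stays moved. The work goes in short steps, Python scripts to look and compute and a tool call to move; the robot and the scene stay as the last step left them, time stands still between calls to the robot, and variables do not carry over. Pictures are saved under pics/ and viewed, and the job is handed in when it is done.

Besides the shell and the picture viewer there is one more tool, called after "Request:" as name([rows], argument=value, ...), one row to a line, values as JSON. carry_out: Moves the arm, as the interface text tells. Its arguments: {"type":"object","properties":{"moves":{"type":"array","items":{"type":"array","items":{"type":"number","minimum":-1,"maximum":1}}}},"required":["moves"]}

```bash
mkdir -p pics; ls
python3 - <<'E'
from workcell import bot, imaging, order
import cv2
o=bot.get_obs()
print(o['clock'],o['eef_pos'],o['tool_rot'],o['grip_width'])
for n in ("top","side"):
    im=imaging.camera(n); cv2.imwrite(f'pics/{n}0.png',im[:,:,::-1]); print(n,imaging.camera_model(n))
print(imaging.camera_model('wrist'))
E
```

```text
pics
0.0 [ 0.15746657 -0.47394388  0.25540727] [ 8.10960925e-01 -5.85099372e-01 -8.48129573e-04 -6.19122334e-04] 0.08584176213114748
top {'fovy': 42.18602607340814, 'cx': 337.6790578310433, 'cy': 201.81537272603725, 'eye': array([ 0.32839466, -0.02063738,  1.39530639]), 'rotation': array([ 0.05035398, -0.0516925 , -0.69644513,  0.71397237])}
side {'fovy': 43.94922501225013, 'cx': 320.4666709410841, 'cy': 192.2617409129337, 'eye': array([ 0.43482127, -0.90886434,  0.76218252]), 'rotation': array([ 0.43257983, -0.0115486 , -0.04690352,  0.90030072])}
{'fovy': 69.97378636276926, 'cx': 320.44505254985194, 'cy': 201.41363787992702, 'eye': array([ 0.22363445, -0.45281504,  0.37354232]), 'rotation': array([-0.11199914,  0.08162969, -0.57952495,  0.80308382])}
```

View pics/top0.png

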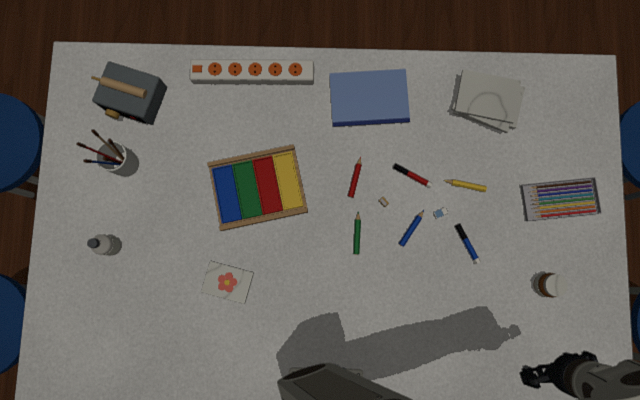

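View pics/side0.png

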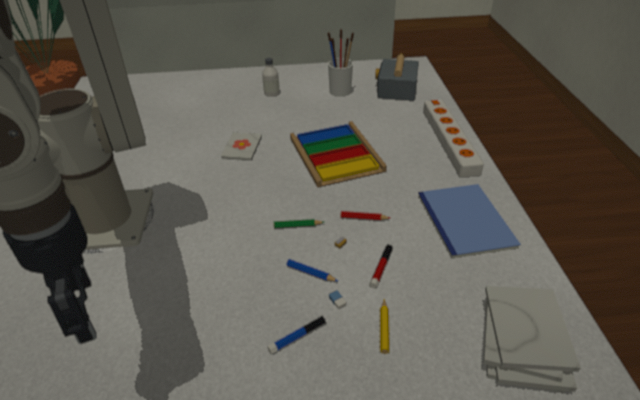

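```bash
cat > h.py <<'E'
import numpy as np, cv2
from scipy.spatial.transform import Rotation as R
from workcell import bot, imaging, order
def ray(m,u,v,z,s=None):
    f=200/np.tan(np.radians(m['fovy']/2))
    d=R.from_quat(m['rotation']).apply([(u-m['cx'])/f,-(v-m['cy'])/f,-1.])
    return m['eye']+d*(z-m['eye'][2])/d[2]
def masks(im):
    h=cv2.cvtColor(im,cv2.COLOR_RGB2HSV); H,S,V=[h[:,:,i].astype(int) for i in range(3)]
    s=(S>130)&(V>45)
    return dict(red=s&((H<8)|(H>172)),yellow=s&(H>=18)&(H<=34),green=s&(H>=50)&(H<=85),blue=s&(H>=100)&(H<=125))
def blobs(im,m,z,amin=60,show=True):
    out=[]
    for c,k in masks(im).items():
        n,l,st,ce=cv2.connectedComponentsWithStats(k.astype(np.uint8))
        for i in range(1,n):
            if st[i,4]<amin: continue
            vs,us=np.nonzero(l==i)
            P=np.array([ray(m,u,v,z)[:2] for u,v in zip(us,vs)])
            mu=P.mean(0); q=P-mu; w,V=np.linalg.eigh(np.cov(q.T)); a=V[:,1]
            t=q@a; s=q@V[:,0]
            out.append((c,ce[i],mu,a,t.min(),t.max(),np.ptp(s),st[i,4]))
            if show: print(c,'px',ce[i].round(),'n',st[i,4],'xy',mu.round(4),'ang',round(np.degrees(np.arctan2(a[1],a[0])),1),'t',t.min().round(4),t.max().round(4),'w',np.ptp(s).round(4))
    return out
E
python3 - <<'E'
from h import *
for n in("top","side"):
    im=cv2.imread(f'pics/{n}0.png')[:,:,::-1].copy(); print(n); blobs(im,imaging.camera_model(n),0.0085,40)
E
```

```text
top
red px [101. 154.] n 52 xy [0.6474 0.6288] ang 68.5 t -0.0413 0.0468 w 0.0058
red px [267. 185.] n 1136 xy [0.5722 0.1723] ang -166.2 t -0.0781 0.077 w 0.0545
red px [354. 180.] n 180 xy [ 0.5909 -0.0645] ang 167.2 t -0.0473 0.0453 w 0.0146
red px [417. 178.] n 116 xy [ 0.6016 -0.2347] ang 62.1 t -0.0298 0.0299 w 0.0145
red px [568. 213.] n 105 xy [ 0.5151 -0.642 ] ang 97.4 t -0.075 0.073 w 0.0054
red px [227. 282.] n 193 xy [0.3085 0.2669] ang 130.0 t -0.022 0.0251 w 0.0474
yellow px [112. 113.] n 80 xy [0.7624 0.61  ] ang 65.3 t -0.0182 0.0204 w 0.0174
yellow px [287. 180.] n 1183 xy [0.586  0.1173] ang -166.3 t -0.0794 0.0781 w 0.0564
yellow px [469. 185.] n 182 xy [ 0.5843 -0.3757] ang 79.3 t -0.0472 0.0471 w 0.0145
yellow px [566. 205.] n 103 xy [ 0.5376 -0.6378] ang 97.3 t -0.0774 0.0709 w 0.0056
green px [247. 189.] n 1094 xy [0.5583 0.2271] ang -166.4 t -0.0761 0.075 w 0.0546
green px [357. 236.] n 158 xy [ 0.4378 -0.0739] ang 178.3 t -0.0445 0.0446 w 0.0126
blue px [ 16. 139.] n 2820 xy [0.6815 0.866 ] ang -173.6 t -0.1337 0.1331 w 0.1073
blue px [631. 140.] n 1188 xy [ 
[... 921 characters left out ...]
ang 63.0 t -0.0301 0.0321 w 0.014
yellow px [347. 168.] n 1088 xy [0.5871 0.1207] ang -164.4 t -0.0862 0.0823 w 0.0796
yellow px [384. 329.] n 388 xy [ 0.5852 -0.3771] ang 79.5 t -0.0464 0.0559 w 0.0147
green px [331. 144.] n 547 xy [0.5579 0.2394] ang -165.7 t -0.0796 0.0765 w 0.0505
green px [294. 223.] n 188 xy [ 0.4383 -0.0763] ang 177.9 t -0.0436 0.0424 w 0.0167
blue px [325. 134.] n 504 xy [0.5457 0.2912] ang -166.1 t -0.0786 0.0763 w 0.0516
blue px [438. 224.] n 197 xy [ 0.758  -0.1142] ang 95.1 t -0.0939 0.1117 w 0.0075
blue px [307. 269.] n 247 xy [ 0.4571 -0.2177] ang 147.1 t -0.0455 0.0456 w 0.0159
blue px [291. 338.] n 233 xy [ 0.4171 -0.3775] ang -151.2 t -0.0306 0.0296 w 0.0149
```

```bash
cat >> h.py <<'E'
def plan(goals, start=None):
    """goals: (x,y,z,jawdeg). prints calls in tool units"""
    o=bot.get_obs(); p=np.array(o['eef_pos']); q=R.from_quat(o['tool_rot'])
    x=q.as_matrix()[:,0]; print('t',round(o['clock'],2),'p',p.round(4),'jaw',np.degrees(np.arctan2(x[1],x[0])).round(2),'w',round(o['grip_width'],4),'F',np.round(o['ft_force'],1),'q6',o['joint_pos'][5].round(2))
    for g in goals:
        g=np.array(g,float); 
        for k in range(12):
            x=q.as_matrix()[:,0]; a=np.degrees(np.arctan2(x[1],x[0]))
            d=q.inv().apply(g[:3]-p)/.1; r=-((g[3]-a+180)%360-180)/90
            if abs(d).max()<.003 and abs(r)<.003: break
            s=min(1,1/abs(d).max()) if abs(d).max()>0 else 1
            dd=(d*s).round(3); rr=round(float(np.clip(r,-1,1)),3)
            p=p+q.apply(dd*.1); q=q*R.from_euler('z',rr*90,degrees=True)
            print('  call',dd.tolist(),rr,'-> ',p.round(3))
        print(' goal done')
E
python3 - <<'E'
from h import *
plan([(.602,-.067,.13,77.2)])
E
```

```text
t 0.1 p [ 0.1575 -0.474   0.2555] jaw -71.62 w 0.0852 F [-0.9 -0.5  0.5] q6 1.57
  call [-0.447, -1.0, 0.229] -1.0 ->  [ 0.238 -0.4    0.233]
  call [1.0, -0.447, 0.229] -0.654 ->  [ 0.319 -0.326  0.21 ]
  call [1.0, 0.695, 0.254] 0.0 ->  [ 0.409 -0.244  0.185]
  call [1.0, 0.695, 0.255] 0.0 ->  [ 0.499 -0.162  0.159]
  call [1.0, 0.694, 0.254] 0.0 ->  [ 0.589 -0.079  0.134]
  call [0.15, 0.104, 0.039] 0.0 ->  [ 0.602 -0.067  0.13 ]
 goal done
```

Request:
carry_out([
  [-0.447,-1.0,0.229,-1.0,0.05],
  [-0.447,-1.0,0.229,-1.0,0.05],
  [-0.447,-1.0,0.229,-1.0,0.05],
  [-0.447,-1.0,0.229,-1.0,0.05],
  [-0.447,-1.0,0.229,-1.0,0.05],
  [-0.447,-1.0,0.229,-1.0,0.05],
  [-0.447,-1.0,0.229,-1.0,0.05],
  [-0.447,-1.0,0.229,-1.0,0.05],
  [-0.447,-1.0,0.229,-1.0,0.05],
  [-0.447,-1.0,0.229,-1.0,0.05],
  [-0.447,-1.0,0.229,-1.0,0.05],
  [-0.447,-1.0,0.229,-1.0,0.05],
])

```text
clock: 1.3
eef_pos: [0.2383, -0.4003, 0.233]
tool_rot: [0.987, 0.16, -0.0, -0.0]
ft_force: [0.6, -0.5, 0.7]
grip_width: 0.0448
```

Request:
carry_out([
  [1.0,-0.447,0.229,-0.654,0.05],
  [1.0,-0.447,0.229,-0.654,0.05],
  [1.0,-0.447,0.229,-0.654,0.05],
  [1.0,-0.447,0.229,-0.654,0.05],
  [1.0,-0.447,0.229,-0.654,0.05],
  [1.0,-0.447,0.229,-0.654,0.05],
  [1.0,-0.447,0.229,-0.654,0.05],
  [1.0,-0.447,0.229,-0.654,0.05],
  [1.0,-0.447,0.229,-0.654,0.05],
])

```text
clock: 2.2
eef_pos: [0.3192, -0.3265, 0.2103]
tool_rot: [0.782, 0.623, -0.0, -0.0]
ft_force: [-0.1, 0.0, 0.4]
grip_width: 0.0448
```

Request:
carry_out([
  [1.0,0.695,0.254,0,0.05],
  [1.0,0.695,0.254,0,0.05],
  [1.0,0.695,0.254,0,0.05],
  [1.0,0.695,0.254,0,0.05],
  [1.0,0.695,0.254,0,0.05],
])

```text
clock: 2.7
eef_pos: [0.4091, -0.2441, 0.1849]
tool_rot: [0.781, 0.624, -0.0, -0.0]
ft_force: [-0.5, -0.7, -0.3]
grip_width: 0.045
```

Request:
carry_out([
  [1.0,0.695,0.254,0,0.05],
  [1.0,0.695,0.254,0,0.05],
  [1.0,0.695,0.254,0,0.05],
  [1.0,0.695,0.254,0,0.05],
  [1.0,0.695,0.254,0,0.05],
])

```text
clock: 3.2
eef_pos: [0.4984, -0.163, 0.1597]
tool_rot: [0.782, 0.624, -0.0, -0.0]
ft_force: [0.2, -0.6, 0.4]
grip_width: 0.0451
```

Request:
carry_out([
  [1.0,0.695,0.254,0,0.05],
  [1.0,0.695,0.254,0,0.05],
  [1.0,0.695,0.254,0,0.05],
  [1.0,0.695,0.254,0,0.05],
  [1.0,0.695,0.254,0,0.05],
])

```text
clock: 3.7
eef_pos: [0.588, -0.0815, 0.1344]
tool_rot: [0.782, 0.623, -0.001, -0.0]
ft_force: [0.1, -0.8, 0.4]
grip_width: 0.0447
```

Precise tracking. Look with the wrist camera to refine.

Run:
```python
from h import *
m=imaging.camera_model('wrist'); im=imaging.camera('wrist'); cv2.imwrite('pics/w1.png',im[:,:,::-1])
blobs(im,m,.0085,150)
plan([(.602,-.067,.05,77.2)])
```

```text
red px [615. 100.] n 9447 xy [0.56   0.1679] ang -171.5 t -0.0996 0.0663 w 0.0544
red px [340. 199.] n 1972 xy [ 0.5906 -0.0648] ang 167.0 t -0.0505 0.0456 w 0.017
red px [161. 250.] n 1123 xy [ 0.6007 -0.2384] ang 63.3 t -0.0316 0.0322 w 0.0183
yellow px [554. 141.] n 14886 xy [0.582  0.1204] ang -166.1 t -0.0885 0.0747 w 0.0643
yellow px [236. 159.] n 286 xy [ 0.5353 -0.1441] ang 53.4 t -0.0149 0.0127 w 0.0193
yellow px [ 31. 264.] n 1006 xy [ 0.587 -0.364] ang 81.3 t -0.0328 0.036 w 0.0182
green px [291.  37.] n 1645 xy [ 0.456  -0.0749] ang 178.9 t -0.0279 0.0268 w 0.017
blue px [120.  81.] n 2889 xy [ 0.4561 -0.2157] ang 147.4 t -0.0503 0.0448 w 0.0181
t 3.75 p [ 0.5878 -0.0818  0.1347] jaw 77.1 w 0.045 F [ 0.3 -0.5  0.1] q6 0.09
  call [0.176, 0.106, 0.847] -0.001 ->  [ 0.602 -0.067  0.05 ]
 goal done
```

View pics/w1.png

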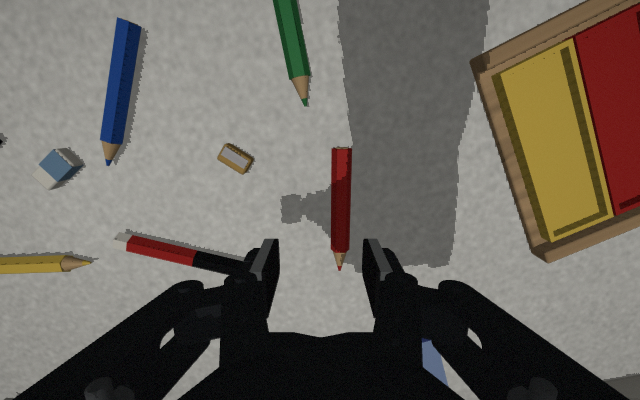

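Request:
carry_out([
  [0.176,0.106,0.4,0,-0.3],
  [0.176,0.106,0.847,0,-0.3],
  [0.176,0.106,0.847,0,-0.3],
  [0.176,0.106,0.847,0,-0.3],
  [0.176,0.106,0.947,0,-0.3],
  [0.176,0.106,0.987,0,-0.3],
  [0.176,0.106,1.0,0,-0.3],
  [0.176,0.106,1.0,0,-0.3],
])

```text
clock: 4.55
eef_pos: [0.6034, -0.0653, 0.035]
tool_rot: [0.781, 0.624, 0.0, 0.0]
ft_force: [-0.1, 0.1, 0.3]
grip_width: 0.0296
```

Request:
carry_out([
  [0,0,0.02,0,-0.3],
  [0,0,0.04,0,-0.3],
  [0,0,0.06,0,-0.3],
  [0,0,0.06,0,-0.3],
])

```text
clock: 4.95
eef_pos: [0.6028, -0.0651, 0.0279]
tool_rot: [0.781, 0.624, -0.0, -0.0]
ft_force: [0.3, -0.3, 0.7]
grip_width: 0.0299
```

Request:
carry_out([
  [0,0,0,0,-0.8],
  [0,0,0,0,-0.8],
  [0,0,0,0,-0.8],
  [0,0,0,0,-0.8],
  [0,0,0,0,-0.8],
])

```text
clock: 5.45
eef_pos: [0.6032, -0.0652, 0.0284]
tool_rot: [0.781, 0.624, 0.0, 0.0]
ft_force: [-0.4, 0.1, 1.0]
grip_width: 0.014
```

Request:
carry_out([
  [0,0,-0.2,0,-1],
  [0,0,-0.5,0,-1],
  [0,0,-0.8,0,-1],
  [0,0,-0.8,0,-1],
  [0,0,-0.8,0,-1],
])

```text
clock: 5.95
eef_pos: [0.6036, -0.0653, 0.1091]
tool_rot: [0.781, 0.624, 0.001, 0.001]
ft_force: [0.4, 0.3, 0.0]
grip_width: 0.014
```

Run:
```python
from h import *
plan([(.5705,.171,.1,103.7)])
im=imaging.camera('wrist'); cv2.imwrite('pics/w2.png',im[:,:,::-1])
```

```text
t 5.95 p [ 0.6036 -0.0653  0.1091] jaw 77.24 w 0.014 F [0.4 0.3 0. ] q6 0.11
  call [1.0, -0.379, 0.04] -0.294 ->  [0.589 0.041 0.105]
  call [1.0, 0.1, 0.038] -0.0 ->  [0.575 0.14  0.101]
  call [0.31, 0.031, 0.012] -0.0 ->  [0.57  0.171 0.1  ]
 goal done
```

View pics/w2.png

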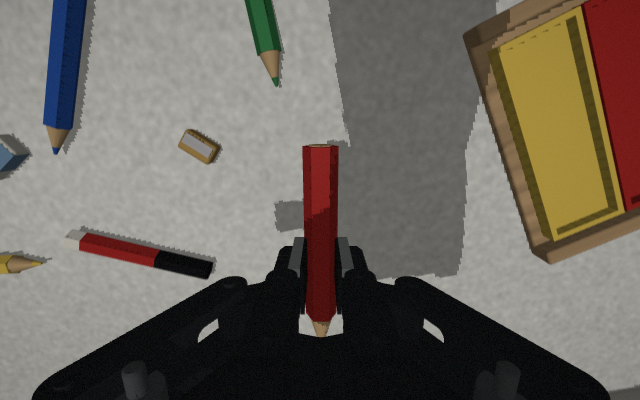

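Request:
carry_out([
  [1.0,-0.38,0,-0.294,-1],
  [1.0,-0.38,0,-0.294,-1],
  [1.0,-0.38,0,-0.294,-1],
  [1.0,-0.38,0,-0.294,-1],
  [1.0,-0.38,0,-0.294,-1],
  [1.0,-0.38,0,-0.294,-1],
])

```text
clock: 6.6
eef_pos: [0.5879, 0.0396, 0.1075]
tool_rot: [0.619, 0.785, -0.001, -0.0]
ft_force: [-0.6, -0.3, -0.5]
grip_width: 0.0141
```

Request:
carry_out([
  [1.0,0.1,0,0,-1],
  [1.0,0.1,0,0,-1],
  [1.0,0.1,0,0,-1],
  [1.0,0.1,0,0,-1],
  [1.0,0.1,0,0,-1],
])

```text
clock: 7.1
eef_pos: [0.5744, 0.1387, 0.1081]
tool_rot: [0.619, 0.786, -0.0, 0.0]
ft_force: [-0.4, -0.3, 0.4]
grip_width: 0.0143
```

Request:
carry_out([
  [0.31,0.03,0,0,-1],
  [0.31,0.03,0.1,0,-1],
  [0.31,0.03,0.1,0,-1],
  [0.31,0.03,0.1,0,-1],
])

```text
clock: 7.5
eef_pos: [0.5696, 0.1694, 0.0978]
tool_rot: [0.619, 0.786, -0.001, -0.0]
ft_force: [-0.4, -0.0, -1.3]
grip_width: 0.014
```

Run:
```python
from h import *
m=imaging.camera_model('wrist')
im=imaging.camera('wrist'); cv2.imwrite('pics/w3.png',im[:,:,::-1])
blobs(im,m,.018,400)
plan([(.5705,.171,.047,103.7)])
```

```text
red px [322. 196.] n 12105 xy [0.5544 0.1658] ang -166.8 t -0.1038 0.0583 w 0.0554
yellow px [243. 192.] n 12721 xy [0.5646 0.1103] ang -168.4 t -0.0736 0.0559 w 0.0598
green px [401. 193.] n 12694 xy [0.5384 0.2202] ang -164.7 t -0.0723 0.0561 w 0.0586
blue px [478. 205.] n 14650 xy [0.5347 0.2775] ang -164.1 t -0.0901 0.0662 w 0.061
blue px [ 40. 352.] n 1009 xy [ 0.7422 -0.0348] ang 96.2 t -0.0337 0.0381 w 0.0154
t 7.55 p [0.5699 0.1695 0.0981] jaw 103.57 w 0.0138 F [0.5 0.7 0.1] q6 0.05
  call [0.013, 0.01, 0.511] -0.001 ->  [0.571 0.171 0.047]
 goal done
```

View pics/w3.png

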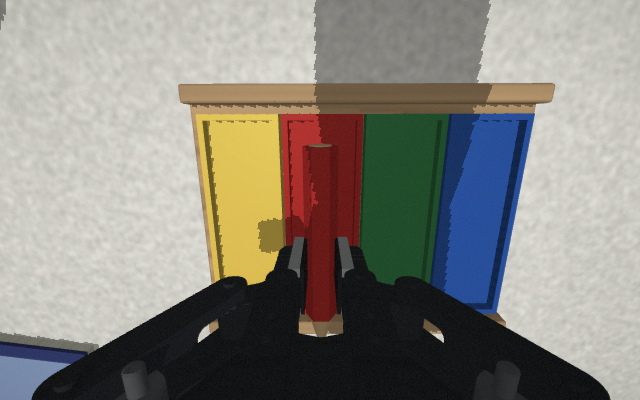

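Request:
carry_out([
  [0.02,0.01,0.25,0,-1],
  [0.02,0.01,0.45,0,-1],
  [0.02,0.01,0.51,0,-1],
  [0.02,0.01,0.51,0,-1],
  [0.02,0.01,0.51,0,-1],
  [0.02,0.01,0.51,0,-0.45],
  [0.02,0.01,0.51,0,-0.45],
  [0.02,0.01,0.51,0,-0.45],
  [0.02,0.01,0.51,0,-0.45],
  [0.02,0.01,0.3,0,-0.45],
  [0.02,0.01,0,0,-0.45],
  [0.02,0.01,-0.3,0,-0.45],
  [0.02,0.01,-0.3,0,-0.45],
])

```text
clock: 8.85
eef_pos: [0.5733, 0.1742, 0.1334]
tool_rot: [0.618, 0.786, 0.004, 0.003]
ft_force: [0.5, 0.5, 0.3]
grip_width: 0.0238
```

Run:
```python
from h import *
m=imaging.camera_model('wrist')
im=imaging.camera('wrist'); cv2.imwrite('pics/w4.png',im[:,:,::-1])
plan([(.5865,-.3655,.1,-10.6)])
```

```text
t 8.9 p [0.5721 0.1739 0.1311] jaw 103.71 w 0.0233 F [ 0.4 -0.3 -0.4] q6 0.06
  call [-1.0, -0.216, 0.057] 1.0 ->  [0.575 0.072 0.125]
  call [-0.216, 1.0, 0.057] 0.27 ->  [ 0.578 -0.031  0.119]
  call [0.214, 1.0, 0.058] 0.0 ->  [ 0.58  -0.133  0.113]
  call [0.215, 1.0, 0.057] 0.0 ->  [ 0.583 -0.235  0.108]
  call [0.214, 1.0, 0.058] 0.0 ->  [ 0.586 -0.337  0.102]
  call [0.059, 0.275, 0.016] 0.0 ->  [ 0.586 -0.365  0.1  ]
 goal done
```

View pics/w4.png

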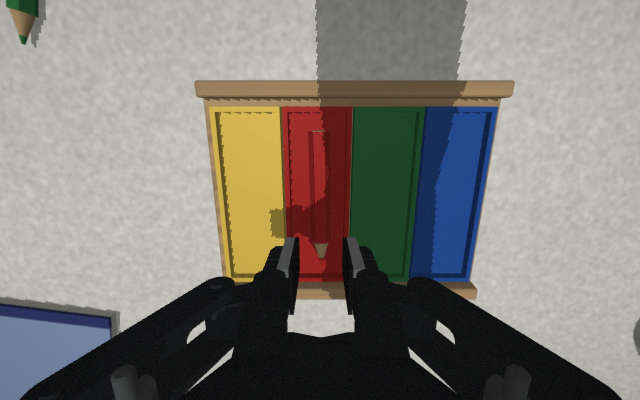

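The red pencil lies flat in the red lane (about (320,190)). Next yellow.

Request:
carry_out([
  [-1.0,-0.216,0.0,1.0,0.05],
  [-1.0,-0.216,0.0,1.0,0.05],
  [-1.0,-0.216,0.0,1.0,0.05],
  [-1.0,-0.216,0.0,1.0,0.05],
  [-1.0,-0.216,0.0,1.0,0.05],
  [-1.0,-0.216,0.0,1.0,0.05],
  [-1.0,-0.216,0.0,1.0,0.05],
  [-1.0,-0.216,0.0,1.0,0.05],
  [-1.0,-0.216,0.0,1.0,0.05],
  [-1.0,-0.216,0.0,1.0,0.05],
  [-1.0,-0.216,0.0,1.0,0.05],
  [-1.0,-0.216,0.0,1.0,0.05],
])

```text
clock: 10.1
eef_pos: [0.572, 0.0709, 0.1269]
tool_rot: [0.993, 0.119, -0.001, 0.0]
ft_force: [-0.5, 0.1, 0.1]
grip_width: 0.0449
```

Request:
carry_out([
  [-0.216,1.0,0,0.27,0.05],
  [-0.216,1.0,0,0.27,0.05],
  [-0.216,1.0,0,0.27,0.05],
  [-0.216,1.0,0,0.27,0.05],
  [-0.216,1.0,0,0.27,0.05],
])

```text
clock: 10.6
eef_pos: [0.5752, -0.0311, 0.1277]
tool_rot: [0.996, -0.091, -0.001, -0.0]
ft_force: [-0.3, -0.5, -0.9]
grip_width: 0.045
```

Request:
carry_out([
  [0.215,1.0,0,0,0.05],
  [0.215,1.0,0,0,0.05],
  [0.215,1.0,0,0,0.05],
  [0.215,1.0,0,0,0.05],
  [0.215,1.0,0,0,0.05],
])

```text
clock: 11.1
eef_pos: [0.5783, -0.132, 0.128]
tool_rot: [0.996, -0.091, -0.0, -0.0]
ft_force: [-1.0, -0.4, -0.0]
grip_width: 0.0451
```

Request:
carry_out([
  [0.215,1.0,0,0,0.05],
  [0.215,1.0,0,0,0.05],
  [0.215,1.0,0,0,0.05],
  [0.215,1.0,0,0,0.05],
  [0.215,1.0,0,0,0.05],
])

```text
clock: 11.6
eef_pos: [0.5812, -0.2337, 0.1281]
tool_rot: [0.996, -0.091, -0.0, -0.0]
ft_force: [-0.7, 0.7, 1.0]
grip_width: 0.045
```

Request:
carry_out([
  [0.215,1.0,0,0,0.05],
  [0.215,1.0,0,0,0.05],
  [0.215,1.0,0,0,0.05],
  [0.215,1.0,0,0,0.05],
  [0.215,1.0,0,0,0.05],
  [0.215,1.0,0,0,0.05],
])

```text
clock: 12.2
eef_pos: [0.5842, -0.3357, 0.1284]
tool_rot: [0.996, -0.091, -0.0, -0.0]
ft_force: [-0.3, 0.8, -0.0]
grip_width: 0.0444
```

Run:
```python
from h import *
m=imaging.camera_model('wrist')
im=imaging.camera('wrist'); cv2.imwrite('pics/w5.png',im[:,:,::-1])
blobs(im,m,.0085,300)
plan([(.5865,-.3655,.035,-10.6)])
```

```text
red px [321.  73.] n 1900 xy [ 0.6029 -0.2344] ang 62.3 t -0.0317 0.03 w 0.017
yellow px [330. 243.] n 1765 xy [ 0.5854 -0.3754] ang 79.5 t -0.0509 0.0466 w 0.0162
blue px [127.  83.] n 2815 xy [ 0.4545 -0.2141] ang 147.8 t -0.0511 0.0477 w 0.0171
blue px [147. 278.] n 1020 xy [ 0.4103 -0.379 ] ang -151.6 t -0.0323 0.0328 w 0.0166
t 12.25 p [ 0.5843 -0.3359  0.1285] jaw -10.45 w 0.0447 F [0.3 0.2 0.2] q6 1.23
  call [0.076, 0.287, 0.935] 0.002 ->  [ 0.586 -0.365  0.035]
 goal done
```

View pics/w5.png

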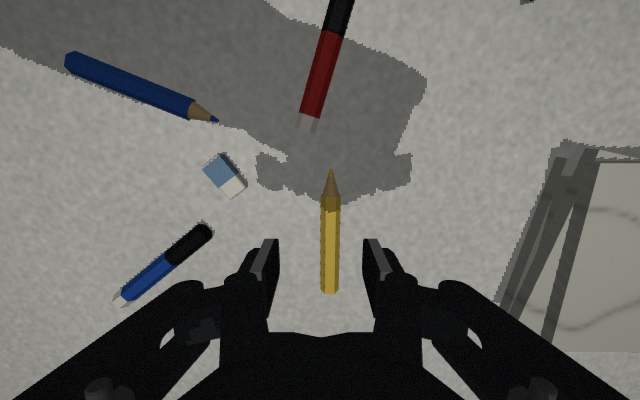

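Request:
carry_out([
  [0.08,0.287,0.1,0,-0.2],
  [0.08,0.287,0.5,0,-0.3],
  [0.08,0.287,0.85,0,-0.3],
  [0.08,0.287,0.95,0,-0.3],
  [0.08,0.287,1.0,0,-0.3],
  [0.08,0.287,1.0,0,-0.3],
  [0.08,0.287,1.0,0,-0.3],
  [0.08,0.287,1.0,0,-1],
  [0.08,0.287,1.0,0,-1],
  [0.08,0.287,1.0,0,-1],
  [0.08,0.287,1.0,0,-1],
  [0.08,0.287,1.0,0,-1],
  [0.08,0.287,0.8,0,-1],
  [0.08,0.287,0.5,0,-1],
  [0.08,0.287,0.15,0,-1],
  [0.08,0.287,0.15,0,-1],
])

```text
clock: 13.85
eef_pos: [0.5896, -0.3699, 0.1205]
tool_rot: [0.996, -0.092, 0.005, 0.003]
ft_force: [1.0, -0.1, 0.6]
grip_width: 0.0136
```

Run:
```python
from h import *
m=imaging.camera_model('wrist')
im=imaging.camera('wrist'); cv2.imwrite('pics/w6.png',im[:,:,::-1])
plan([(.5845,.116,.11,103.7)])
```

```text
t 13.9 p [ 0.5885 -0.3692  0.1177] jaw -10.6 w 0.0139 F [ 0.1  0.4 -1. ] q6 1.2
  call [-0.196, -1.0, 0.012] -1.0 ->  [ 0.588 -0.267  0.116]
  call [1.0, -0.196, 0.012] -0.27 ->  [ 0.587 -0.165  0.114]
  call [1.0, 0.235, 0.012] -0.0 ->  [ 0.586 -0.063  0.113]
  call [1.0, 0.235, 0.011] -0.0 ->  [0.585 0.04  0.111]
  call [0.74, 0.173, 0.009] -0.0 ->  [0.584 0.116 0.11 ]
 goal done
```

View pics/w6.png

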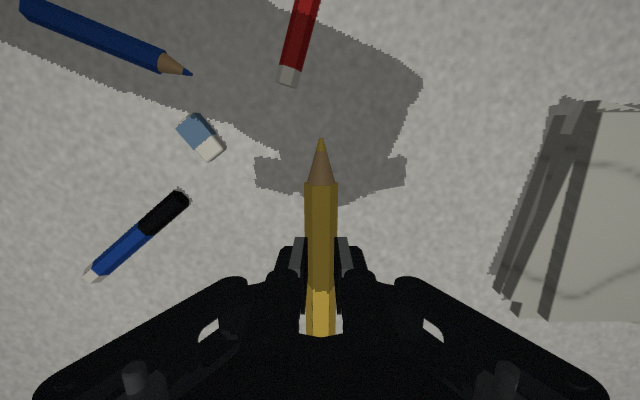

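Request:
carry_out([
  [-0.196,-1.0,0,-1.0,-1],
  [-0.196,-1.0,0,-1.0,-1],
  [-0.196,-1.0,0,-1.0,-1],
  [-0.196,-1.0,0,-1.0,-1],
  [-0.196,-1.0,0,-1.0,-1],
  [-0.196,-1.0,0,-1.0,-1],
  [-0.196,-1.0,0,-1.0,-1],
  [-0.196,-1.0,0,-1.0,-1],
  [-0.196,-1.0,0,-1.0,-1],
  [-0.196,-1.0,0,-1.0,-1],
  [-0.196,-1.0,0,-1.0,-1],
  [-0.196,-1.0,0,-1.0,-1],
])

```text
clock: 15.1
eef_pos: [0.5848, -0.2656, 0.1121]
tool_rot: [0.77, 0.639, -0.0, -0.001]
ft_force: [0.1, -0.2, -0.3]
grip_width: 0.0137
```

Request:
carry_out([
  [1.0,-0.196,0,-0.27,-1],
  [1.0,-0.196,0,-0.27,-1],
  [1.0,-0.196,0,-0.27,-1],
  [1.0,-0.196,0,-0.27,-1],
  [1.0,-0.196,0,-0.27,-1],
])

```text
clock: 15.6
eef_pos: [0.5846, -0.1642, 0.113]
tool_rot: [0.619, 0.785, -0.0, -0.0]
ft_force: [0.4, -0.9, 0.2]
grip_width: 0.0138
```

Request:
carry_out([
  [1.0,0.235,0,0,-1],
  [1.0,0.235,0,0,-1],
  [1.0,0.235,0,0,-1],
  [1.0,0.235,0,0,-1],
  [1.0,0.235,0,0,-1],
])

```text
clock: 16.1
eef_pos: [0.584, -0.0627, 0.1132]
tool_rot: [0.619, 0.785, -0.0, 0.0]
ft_force: [-0.3, -0.6, -0.5]
grip_width: 0.0139
```

Request:
carry_out([
  [1.0,0.235,0,0,-1],
  [1.0,0.235,0,0,-1],
  [1.0,0.235,0,0,-1],
  [1.0,0.235,0,0,-1],
  [1.0,0.235,0,0,-1],
])

```text
clock: 16.6
eef_pos: [0.5832, 0.0396, 0.1132]
tool_rot: [0.619, 0.786, -0.0, 0.0]
ft_force: [-0.7, -0.3, -0.1]
grip_width: 0.0138
```

Request:
carry_out([
  [0.74,0.173,0.1,0,-1],
  [0.74,0.173,0.1,0,-1],
  [0.74,0.173,0.1,0,-1],
  [0.74,0.173,0.1,0,-1],
  [0.74,0.173,0.1,0,-1],
])

```text
clock: 17.1
eef_pos: [0.5826, 0.1155, 0.1034]
tool_rot: [0.619, 0.786, -0.0, 0.0]
ft_force: [0.3, -0.8, -0.4]
grip_width: 0.0139
```

Run:
```python
from h import *
m=imaging.camera_model('wrist')
im=imaging.camera('wrist'); cv2.imwrite('pics/w7.png',im[:,:,::-1])
plan([(.5845,.116,.047,103.7)])
```

```text
t 17.15 p [0.5826 0.1156 0.1035] jaw 103.54 w 0.0138 F [ 0.5 -0.  -0.7] q6 -0.04
  call [0.0, 0.019, 0.565] -0.002 ->  [0.584 0.116 0.047]
 goal done
```

View pics/w7.png

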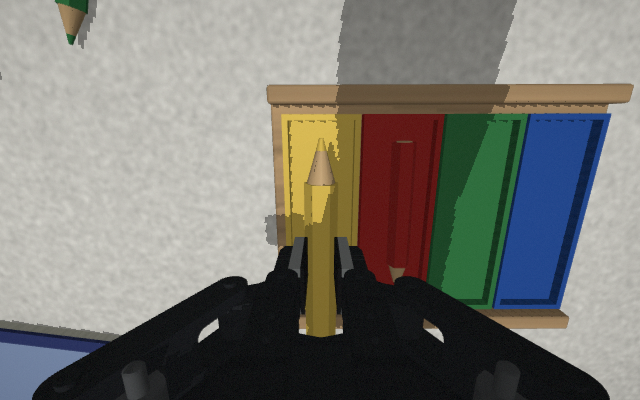

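Request:
carry_out([
  [0.01,0.02,0.25,0,-1],
  [0.01,0.02,0.45,0,-1],
  [0.01,0.02,0.565,0,-1],
  [0.01,0.02,0.565,0,-1],
  [0.01,0.02,0.565,0,-1],
  [0.01,0.02,0.565,0,-0.45],
  [0.01,0.02,0.565,0,-0.45],
  [0.01,0.02,0.565,0,-0.45],
  [0.01,0.02,0.565,0,-0.45],
  [0.01,0.02,0.4,0,-0.45],
  [0.01,0.02,0,0,-0.45],
  [0.01,0.02,-0.2,0,-0.45],
  [0.01,0.02,-0.2,0,-0.45],
  [0.01,0.02,-0.2,0,-0.45],
])

```text
clock: 18.55
eef_pos: [0.5841, 0.119, 0.1236]
tool_rot: [0.618, 0.786, 0.0, 0.0]
ft_force: [-1.0, 0.7, -0.3]
grip_width: 0.0235
```

Run:
```python
from h import *
m=imaging.camera_model('wrist')
im=imaging.camera('wrist'); cv2.imwrite('pics/w8.png',im[:,:,::-1])
plan([(.449,-.0755,.123,88)])
```

```text
t 18.6 p [0.5833 0.1188 0.1225] jaw 103.7 w 0.0234 F [-0.9  0.  -0.4] q6 -0.04
  call [-0.889, -1.0, -0.001] 0.174 ->  [0.507 0.009 0.123]
  call [-0.862, -0.553, -0.002] 0.0 ->  [ 0.449 -0.075  0.123]
 goal done
```

View pics/w8.png

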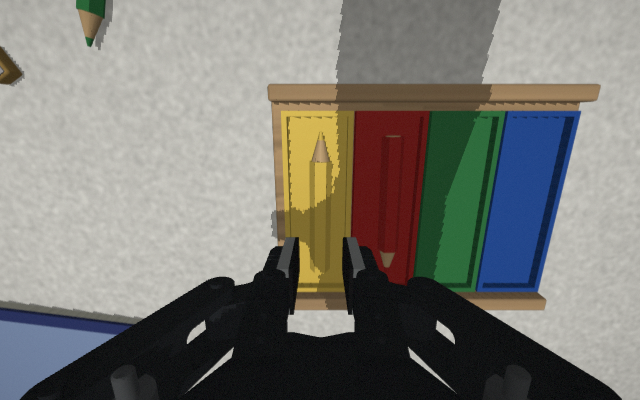

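Yellow is flat in its lane (about (320,205)). Next green.

Request:
carry_out([
  [-0.889,-1.0,0,0.174,0.05],
  [-0.889,-1.0,0,0.174,0.05],
  [-0.889,-1.0,0,0.174,0.05],
  [-0.889,-1.0,0,0.174,0.05],
  [-0.889,-1.0,0,0.174,0.05],
  [-0.889,-1.0,0,0.174,0.05],
])

```text
clock: 19.2
eef_pos: [0.5082, 0.0094, 0.1227]
tool_rot: [0.719, 0.695, -0.0, -0.0]
ft_force: [0.2, 0.3, 0.3]
grip_width: 0.0446
```

Request:
carry_out([
  [-0.86,-0.55,0,0,0.05],
  [-0.86,-0.55,0,0,0.05],
  [-0.86,-0.55,0,0,0.05],
  [-0.86,-0.55,0,0,0.05],
  [-0.86,-0.55,0,0,0.05],
])

```text
clock: 19.7
eef_pos: [0.4514, -0.0743, 0.1234]
tool_rot: [0.719, 0.695, 0.001, 0.0]
ft_force: [0.7, 0.3, -1.0]
grip_width: 0.0447
```

Run:
```python
from h import *
m=imaging.camera_model('wrist')
im=imaging.camera('wrist'); cv2.imwrite('pics/w9.png',im[:,:,::-1])
blobs(im,m,.0085,300)
plan([(.449,-.0755,.028,88)])
```

```text
red px [592. 308.] n 7759 xy [0.5636 0.1798] ang -160.8 t -0.102 0.0708 w 0.0674
yellow px [528. 295.] n 4031 xy [0.5466 0.1166] ang -142.7 t -0.0745 0.0476 w 0.0656
green px [321. 184.] n 1926 xy [ 0.4341 -0.0741] ang 178.5 t -0.0526 0.0422 w 0.0166
green px [632. 310.] n 2039 xy [0.5673 0.2181] ang -165.7 t -0.0866 0.0751 w 0.0159
blue px [157. 217.] n 2050 xy [ 0.4583 -0.2168] ang 147.3 t -0.0516 0.0495 w 0.0171
t 19.75 p [ 0.4514 -0.0741  0.1234] jaw 88.16 w 0.0449 F [ 0.6  0.4 -0.4] q6 -0.13
  call [-0.015, -0.024, 0.954] 0.002 ->  [ 0.449 -0.076  0.028]
 goal done
```

View pics/w9.png

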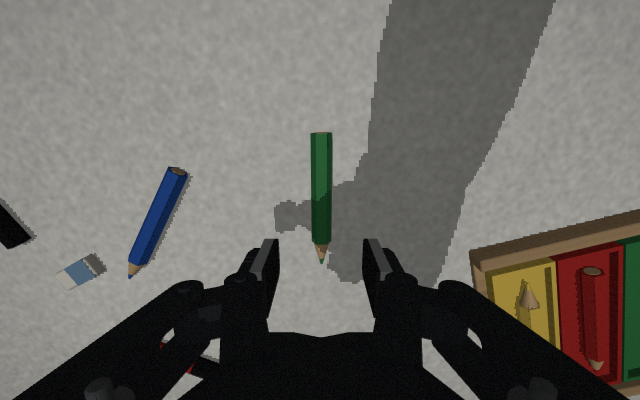

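Request:
carry_out([
  [-0.008,-0.033,0.1,0,-0.2],
  [-0.008,-0.033,0.5,0,-0.3],
  [-0.008,-0.033,0.85,0,-0.3],
  [-0.008,-0.033,0.92,0,-0.3],
  [-0.008,-0.033,0.955,0,-0.3],
  [-0.008,-0.033,0.955,0,-0.3],
  [-0.008,-0.033,0.955,0,-0.3],
  [-0.008,-0.033,0.955,0,-1],
  [-0.008,-0.033,0.955,0,-1],
  [-0.008,-0.033,0.955,0,-1],
  [-0.008,-0.033,0.955,0,-1],
  [-0.008,-0.033,0.955,0,-1],
  [-0.008,-0.033,0.8,0,-1],
  [-0.008,-0.033,0.5,0,-1],
  [-0.008,-0.033,0.15,0,-1],
  [-0.008,-0.033,0.15,0,-1],
  [-0.008,-0.033,0.15,0,-1],
])

```text
clock: 21.45
eef_pos: [0.4476, -0.0761, 0.1096]
tool_rot: [0.719, 0.695, 0.001, 0.001]
ft_force: [-0.5, 1.0, -0.2]
grip_width: 0.0141
```

Run:
```python
from h import *
plan([(.5570,.2255,.103,103.7)])
```

```text
t 21.45 p [ 0.4476 -0.0761  0.1096] jaw 88.03 w 0.0141 F [-0.5  1.  -0.2] q6 -0.13
  call [1.0, 0.324, 0.022] -0.174 ->  [0.483 0.023 0.107]
  call [1.0, 0.665, 0.026] -0.0 ->  [0.524 0.136 0.105]
  call [0.796, 0.53, 0.02] -0.0 ->  [0.557 0.226 0.103]
 goal done
```

Request:
carry_out([
  [1.0,0.324,0,-0.174,-1],
  [1.0,0.324,0,-0.174,-1],
  [1.0,0.324,0,-0.174,-1],
  [1.0,0.324,0,-0.174,-1],
  [1.0,0.324,0,-0.174,-1],
])

```text
clock: 21.95
eef_pos: [0.4812, 0.0224, 0.1072]
tool_rot: [0.618, 0.786, -0.001, -0.001]
ft_force: [-0.2, -0.2, 0.4]
grip_width: 0.0139
```

Request:
carry_out([
  [1.0,0.665,0,0,-1],
  [1.0,0.665,0,0,-1],
  [1.0,0.665,0,0,-1],
  [1.0,0.665,0,0,-1],
  [1.0,0.665,0,0,-1],
])

```text
clock: 22.45
eef_pos: [0.5225, 0.1344, 0.1076]
tool_rot: [0.618, 0.786, -0.001, -0.0]
ft_force: [-0.8, -0.8, -0.4]
grip_width: 0.0142
```

Request:
carry_out([
  [0.795,0.53,0.05,0,-1],
  [0.795,0.53,0.05,0,-1],
  [0.795,0.53,0.05,0,-1],
  [0.795,0.53,0.05,0,-1],
  [0.795,0.53,0.05,0,-1],
])

```text
clock: 22.95
eef_pos: [0.5552, 0.2234, 0.103]
tool_rot: [0.619, 0.786, -0.001, -0.0]
ft_force: [0.3, 0.1, -0.6]
grip_width: 0.0142
```

Run:
```python
from h import *
im=imaging.camera('wrist'); cv2.imwrite('pics/w10.png',im[:,:,::-1])
plan([(.5570,.2255,.047,103.7)])
```

```text
t 23.0 p [0.5554 0.2234 0.1032] jaw 103.55 w 0.0145 F [-0.1  0.  -1. ] q6 0.15
  call [0.017, 0.022, 0.562] -0.002 ->  [0.557 0.226 0.047]
 goal done
```

View pics/w10.png

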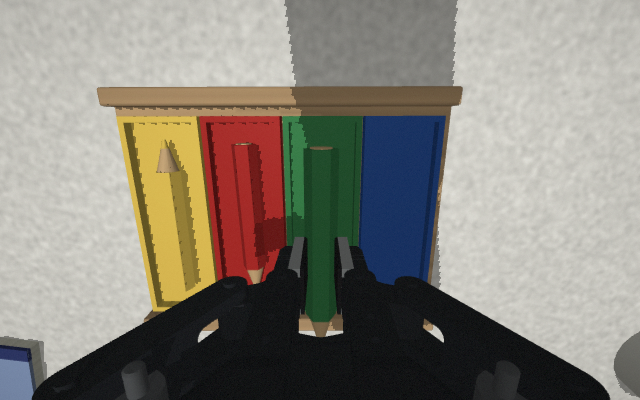

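Request:
carry_out([
  [0.02,0.02,0.25,0,-1],
  [0.02,0.02,0.45,0,-1],
  [0.02,0.02,0.56,0,-1],
  [0.02,0.02,0.56,0,-1],
  [0.02,0.02,0.56,0,-1],
  [0.02,0.02,0.56,0,-0.45],
  [0.02,0.02,0.56,0,-0.45],
  [0.02,0.02,0.56,0,-0.45],
  [0.02,0.02,0.56,0,-0.45],
  [0.02,0.02,0.4,0,-0.45],
  [0.02,0.02,0,0,-0.45],
  [0.02,0.02,-0.2,0,-0.45],
  [0.02,0.02,-0.2,0,-0.45],
  [0.02,0.02,-0.2,0,-0.45],
])

```text
clock: 24.4
eef_pos: [0.5576, 0.2282, 0.1236]
tool_rot: [0.618, 0.786, 0.0, 0.0]
ft_force: [1.1, 0.6, -0.2]
grip_width: 0.0232
```

Run:
```python
from h import *
im=imaging.camera('wrist'); cv2.imwrite('pics/w11.png',im[:,:,::-1])
plan([(.4665,-.223,.123,57.4)])
```

```text
t 24.45 p [0.5569 0.2279 0.1225] jaw 103.71 w 0.0232 F [ 0.2 -0.5 -1. ] q6 0.15
  call [-1.0, -0.467, -0.0] 0.515 ->  [0.535 0.12  0.123]
  call [-1.0, 0.39, -0.0] -0.0 ->  [0.514 0.014 0.123]
  call [-1.0, 0.39, -0.001] -0.0 ->  [ 0.493 -0.091  0.123]
  call [-1.0, 0.39, -0.0] -0.0 ->  [ 0.472 -0.196  0.123]
  call [-0.256, 0.1, -0.001] -0.0 ->  [ 0.467 -0.223  0.123]
 goal done
```

View pics/w11.png

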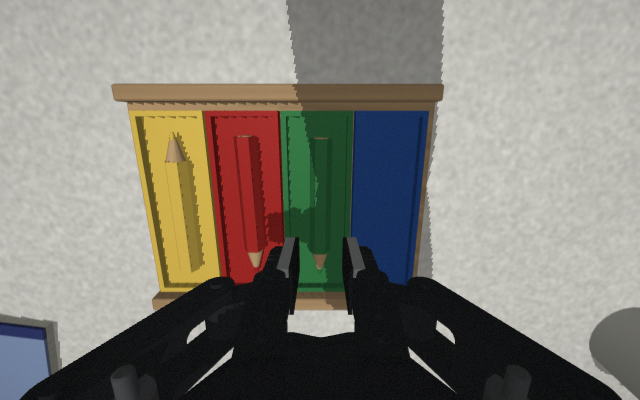

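Green is flat in its lane. Now blue.

Request:
carry_out([
  [-1.0,-0.467,0,0.515,0.05],
  [-1.0,-0.467,0,0.515,0.05],
  [-1.0,-0.467,0,0.515,0.05],
  [-1.0,-0.467,0,0.515,0.05],
  [-1.0,-0.467,0,0.515,0.05],
  [-1.0,-0.467,0,0.515,0.05],
  [-1.0,-0.467,0,0.515,0.05],
])

```text
clock: 25.15
eef_pos: [0.5346, 0.1195, 0.1216]
tool_rot: [0.877, 0.48, -0.002, -0.0]
ft_force: [0.7, -0.3, -0.4]
grip_width: 0.045
```

Request:
carry_out([
  [-1.0,0.39,0,0,0.05],
  [-1.0,0.39,0,0,0.05],
  [-1.0,0.39,0,0,0.05],
  [-1.0,0.39,0,0,0.05],
  [-1.0,0.39,0,0,0.05],
])

```text
clock: 25.65
eef_pos: [0.5147, 0.0152, 0.1229]
tool_rot: [0.877, 0.48, -0.0, -0.0]
ft_force: [-0.4, 0.5, -0.0]
grip_width: 0.0445
```

Request:
carry_out([
  [-1.0,0.39,0,0,0.05],
  [-1.0,0.39,0,0,0.05],
  [-1.0,0.39,0,0,0.05],
  [-1.0,0.39,0,0,0.05],
  [-1.0,0.39,0,0,0.05],
])

```text
clock: 26.15
eef_pos: [0.4941, -0.0892, 0.1232]
tool_rot: [0.877, 0.481, 0.0, -0.0]
ft_force: [-0.2, -0.5, -0.5]
grip_width: 0.0445
```

Request:
carry_out([
  [-1.0,0.39,0,0,0.05],
  [-1.0,0.39,0,0,0.05],
  [-1.0,0.39,0,0,0.05],
  [-1.0,0.39,0,0,0.05],
  [-1.0,0.39,0,0,0.05],
  [-1.0,0.39,0,0,0.05],
])

```text
clock: 26.75
eef_pos: [0.473, -0.194, 0.1232]
tool_rot: [0.877, 0.481, 0.0, -0.0]
ft_force: [-0.1, -0.3, -0.1]
grip_width: 0.045
```

Run:
```python
from h import *
m=imaging.camera_model('wrist')
im=imaging.camera('wrist'); cv2.imwrite('pics/w12.png',im[:,:,::-1])
blobs(im,m,.0085,300)
plan([(.4665,-.223,.028,57.4)])
```

```text
red px [348. 329.] n 375 xy [ 0.5933 -0.2396] ang 63.9 t -0.023 0.0245 w 0.0107
yellow px [403. 231.] n 305 xy [ 0.532  -0.1465] ang -145.1 t -0.0171 0.0125 w 0.0191
blue px [289. 202.] n 2110 xy [ 0.457 -0.216] ang 147.4 t -0.0506 0.0452 w 0.0172
blue px [110. 255.] n 1403 xy [ 0.4116 -0.3786] ang -150.2 t -0.0331 0.0317 w 0.0213
blue px [611. 351.] n 576 xy [ 0.7563 -0.032 ] ang 95.2 t -0.0314 0.0305 w 0.0122
t 26.8 p [ 0.4729 -0.1941  0.1233] jaw 57.52 w 0.045 F [0.3 0.3 0.1] q6 0.18
  call [-0.279, 0.101, 0.952] 0.001 ->  [ 0.466 -0.223  0.028]
 goal done
```

View pics/w12.png

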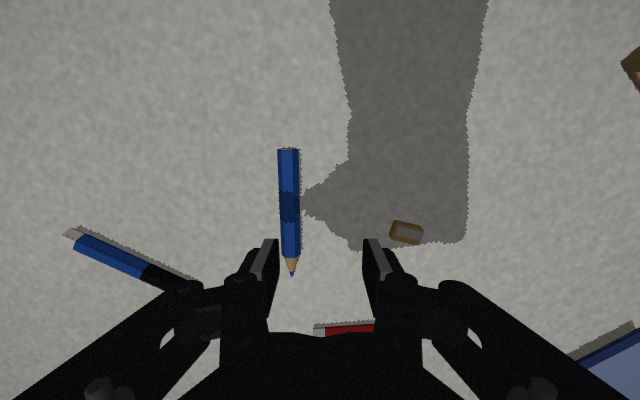

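Request:
carry_out([
  [-0.275,0.1,0,0,-0.2],
  [-0.275,0.1,0.4,0,-0.3],
  [-0.275,0.1,0.8,0,-0.3],
  [-0.275,0.1,0.92,0,-0.3],
  [-0.275,0.1,0.952,0,-0.3],
  [-0.275,0.1,0.952,0,-0.3],
  [-0.275,0.1,0.952,0,-0.3],
  [-0.275,0.1,0.952,0,-1],
  [-0.275,0.1,0.952,0,-1],
  [-0.275,0.1,0.952,0,-1],
  [-0.275,0.1,0.952,0,-1],
  [-0.275,0.1,0.952,0,-1],
  [-0.275,0.1,0.8,0,-1],
  [-0.275,0.1,0.5,0,-1],
  [-0.275,0.1,0.15,0,-1],
  [-0.275,0.1,0.15,0,-1],
  [-0.275,0.1,0.15,0,-1],
])

```text
clock: 28.5
eef_pos: [0.467, -0.2249, 0.1099]
tool_rot: [0.877, 0.48, 0.001, 0.002]
ft_force: [0.8, 0.6, -0.5]
grip_width: 0.0138
```

Run:
```python
from h import *
plan([(.5442,.2795,.103,103.7)])
```

```text
t 28.5 p [ 0.467  -0.2249  0.1099] jaw 57.35 w 0.0138 F [ 0.8  0.6 -0.5] q6 0.12
  call [1.0, -0.444, 0.014] -0.515 ->  [ 0.484 -0.117  0.108]
  call [1.0, 0.412, 0.013] -0.0 ->  [ 0.5   -0.01   0.107]
  call [1.0, 0.412, 0.013] -0.0 ->  [0.516 0.097 0.106]
  call [1.0, 0.412, 0.014] -0.0 ->  [0.533 0.204 0.104]
  call [0.707, 0.291, 0.009] -0.0 ->  [0.544 0.28  0.103]
 goal done
```

Request:
carry_out([
  [1.0,-0.444,0,-0.515,-1],
  [1.0,-0.444,0,-0.515,-1],
  [1.0,-0.444,0,-0.515,-1],
  [1.0,-0.444,0,-0.515,-1],
  [1.0,-0.444,0,-0.515,-1],
  [1.0,-0.444,0,-0.515,-1],
  [1.0,-0.444,0,-0.515,-1],
])

```text
clock: 29.2
eef_pos: [0.4816, -0.1159, 0.1071]
tool_rot: [0.618, 0.786, -0.001, -0.001]
ft_force: [1.0, -0.4, -0.3]
grip_width: 0.0142
```

Request:
carry_out([
  [1.0,0.412,0,0,-1],
  [1.0,0.412,0,0,-1],
  [1.0,0.412,0,0,-1],
  [1.0,0.412,0,0,-1],
  [1.0,0.412,0,0,-1],
])

```text
clock: 29.7
eef_pos: [0.4984, -0.0099, 0.1078]
tool_rot: [0.618, 0.786, -0.001, -0.0]
ft_force: [0.3, -1.0, 0.4]
grip_width: 0.0142
```

Request:
carry_out([
  [1.0,0.412,0,0,-1],
  [1.0,0.412,0,0,-1],
  [1.0,0.412,0,0,-1],
  [1.0,0.412,0,0,-1],
  [1.0,0.412,0,0,-1],
])

```text
clock: 30.2
eef_pos: [0.5149, 0.0959, 0.108]
tool_rot: [0.618, 0.786, -0.001, -0.0]
ft_force: [0.1, 0.2, -0.2]
grip_width: 0.014
```

Request:
carry_out([
  [1.0,0.412,0,0,-1],
  [1.0,0.412,0,0,-1],
  [1.0,0.412,0,0,-1],
  [1.0,0.412,0,0,-1],
  [1.0,0.412,0,0,-1],
])

```text
clock: 30.7
eef_pos: [0.5312, 0.2023, 0.1079]
tool_rot: [0.619, 0.786, -0.001, -0.0]
ft_force: [0.7, -1.1, -0.4]
grip_width: 0.0143
```

Request:
carry_out([
  [0.71,0.29,0,0,-1],
  [0.71,0.29,0.05,0,-1],
  [0.71,0.29,0.05,0,-1],
  [0.71,0.29,0.05,0,-1],
  [0.71,0.29,0.05,0,-1],
])

```text
clock: 31.2
eef_pos: [0.5428, 0.278, 0.1032]
tool_rot: [0.619, 0.786, -0.001, -0.0]
ft_force: [-0.9, 0.6, 0.4]
grip_width: 0.0142
```

Run:
```python
from h import *
im=imaging.camera('wrist'); cv2.imwrite('pics/w13.png',im[:,:,::-1])
plan([(.5442,.2795,.047,103.7)])
```

```text
t 31.25 p [0.5429 0.2782 0.1034] jaw 103.56 w 0.014 F [ 0.2 -0.6 -0.1] q6 0.24
  call [0.01, 0.016, 0.564] -0.002 ->  [0.544 0.279 0.047]
 goal done
```

View pics/w13.png

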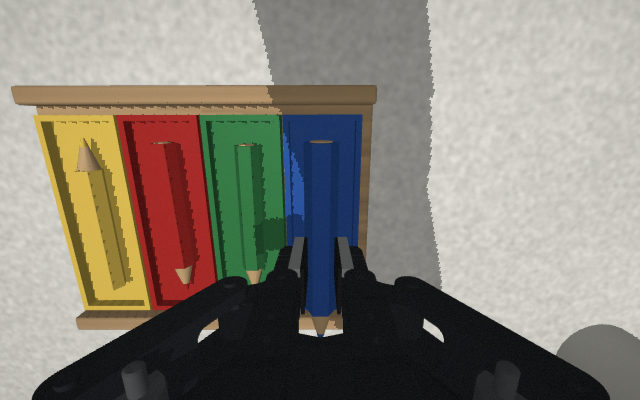

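Request:
carry_out([
  [0.01,0.02,0.25,0,-1],
  [0.01,0.02,0.45,0,-1],
  [0.01,0.02,0.56,0,-1],
  [0.01,0.02,0.56,0,-1],
  [0.01,0.02,0.56,0,-1],
  [0.01,0.02,0.56,0,-0.45],
  [0.01,0.02,0.56,0,-0.45],
  [0.01,0.02,0.56,0,-0.45],
  [0.01,0.02,0.56,0,-0.45],
  [0.01,0.02,0.4,0,-0.45],
  [0.01,0.02,0,0,-0.45],
  [0.01,0.02,-0.4,0,-0.45],
  [0.01,0.02,-0.6,0,-0.45],
  [0.01,0.02,-0.6,0,-0.45],
])

```text
clock: 32.65
eef_pos: [0.547, 0.2831, 0.168]
tool_rot: [0.618, 0.786, 0.004, 0.002]
ft_force: [0.6, 1.0, 0.1]
grip_width: 0.0233
```

Request:
carry_out([
  [0,-1,-0.5,0,-0.45],
  [0,-1,-0.5,0,-0.45],
  [0,-1,-0.5,0,-0.45],
  [0,-1,-0.5,0,-0.45],
  [0,-1,-0.5,0,-0.45],
  [0,-1,-0.5,0,-0.45],
])

```text
clock: 33.25
eef_pos: [0.4483, 0.2582, 0.2123]
tool_rot: [0.618, 0.786, -0.0, -0.0]
ft_force: [-0.6, -0.0, -0.5]
grip_width: 0.0233
```

Request:
carry_out([
  [0,-1,-0.2,0,-0.45],
  [0,-1,-0.2,0,-0.45],
  [0,-1,-0.2,0,-0.45],
  [0,-1,-0.2,0,-0.45],
  [0,-1,-0.2,0,-0.45],
  [0,-1,-0.2,0,-0.45],
])

```text
clock: 33.85
eef_pos: [0.3517, 0.2349, 0.233]
tool_rot: [0.618, 0.786, 0.0, 0.0]
ft_force: [0.8, 0.4, 0.4]
grip_width: 0.0232
```

Run:
```python
from h import *
plan([])
ims=[]
for n in('top','side'):
    im=imaging.camera(n); print(n); blobs(im,imaging.camera_model(n),.0085,100)
    ims.append(im[60:300,150:550] if n=='top' else im[90:390,220:540])
cv2.imwrite('pics/f_top.png',cv2.resize(ims[0],(800,480))[:,:,::-1])
cv2.imwrite('pics/f_side.png',cv2.resize(ims[1],(640,600))[:,:,::-1])
```

```text
t 33.85 p [0.3517 0.2349 0.233 ] jaw 103.66 w 0.0232 F [0.8 0.4 0.4] q6 0.35
top
red px [267. 185.] n 1112 xy [0.5715 0.1721] ang -166.3 t -0.0791 0.0763 w 0.0544
red px [417. 178.] n 115 xy [ 0.6016 -0.2348] ang 61.9 t -0.0296 0.0301 w 0.0144
red px [568. 213.] n 105 xy [ 0.5151 -0.642 ] ang 97.4 t -0.075 0.073 w 0.0054
red px [227. 282.] n 194 xy [0.3079 0.2665] ang 139.0 t -0.0232 0.0246 w 0.0434
yellow px [287. 180.] n 1164 xy [0.5868 0.1175] ang -166.2 t -0.079 0.0789 w 0.0565
yellow px [566. 205.] n 104 xy [ 0.5377 -0.6387] ang 97.4 t -0.0765 0.0718 w 0.0056
green px [247. 190.] n 1056 xy [0.5572 0.2266] ang -166.3 t -0.0773 0.0742 w 0.0543
blue px [ 16. 139.] n 2826 xy [0.6815 0.866 ] ang -173.6 t -0.1336 0.1331 w 0.1073
blue px [631. 140.] n 1185 xy [ 0.7219 -0.8254] ang 177.2 t -0.1116 0.113 w 0.0532
blue px [371. 122.] n 223 xy [ 0.7558 -0.1078] ang 95.0 t -0.1027 0.1031 w 0.0089
blue px [227. 194.] n 1090 xy [0.5445 0.2804] ang -166.2 t -0.0782 0.0751 w 0.0543
blue px [470. 248.] n 115 xy [ 0.4139 -0.3766] ang -151.8 t -0.0296 0.0292 w 0.0138
blue px [ 10. 322.] n 1744 xy [0.1924 0.8271] ang -174.4 t -0.1206 0.1227 w 0.064
side
red px [338. 155.] n 553 xy [0.5705 0.1842] ang -166.3 t -0.0825 0.0757 w 0.0494
red px [380. 268.] n 149 xy [ 0.606  -0.2309] ang 63.0 t -0.0301 0.0321 w 0.014
yellow px [347. 168.] n 1076 xy [0.5874 0.1203] ang -164.7 t -0.0852 0.0828 w 0.079
green px [330. 144.] n 504 xy [0.5565 0.2387] ang -166.5 t -0.0804 0.0747 w 0.0495
blue px [324. 134.] n 467 xy [0.5438 0.2904] ang -166.6 t -0.0807 0.0742 w 0.0524
blue px [438. 225.] n 193 xy [ 0.758  -0.1155] ang 95.1 t -0.0922 0.113 w 0.0083
blue px [291. 338.] n 233 xy [ 0.4171 -0.3775] ang -151.2 t -0.0306 0.0296 w 0.0149
```

View pics/f_top.png

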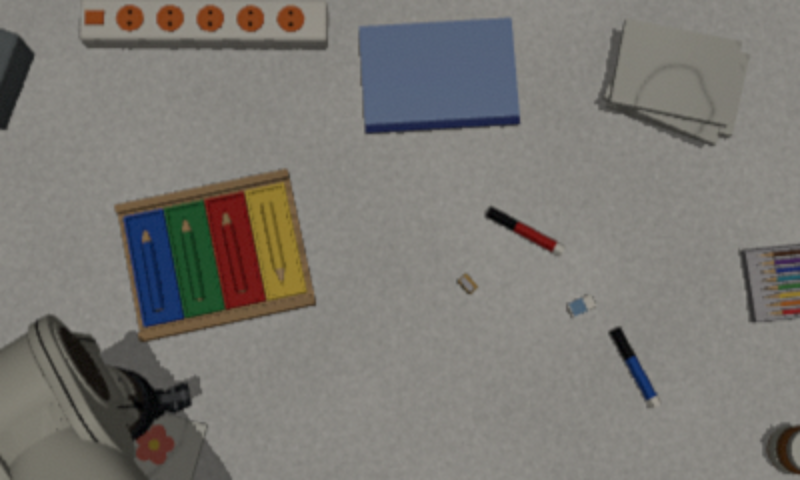

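View pics/f_side.png

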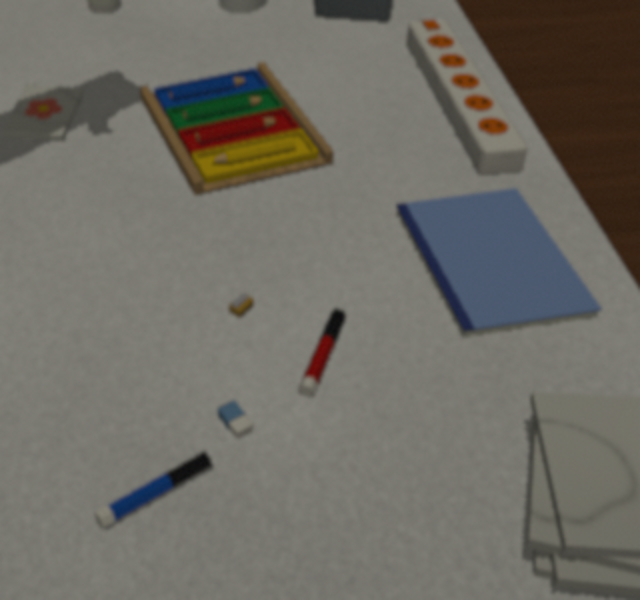

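All four pencils lie flat in their own lanes, and the pens have not moved. The arm is clear and still.

Run:
```python
from h import *
print(order.job_done())
```

```text
the job is handed in; nothing more can be done
None
```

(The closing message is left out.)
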